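# Flip the tag of the finished tart

## Robot

A 6-joint arm with a two-finger parallel gripper is mounted at the origin on the work surface. World frame = base frame: x ahead of the robot, y to its left, z up, the work surface at z = 0. Lengths are in mm, angles in rad, forces in N, time in s.
With the tool pointing down it reaches from about 275 to 1000 mm from the base axis. Payload 8.4 kg.
Tool frame: the origin (TCP) lies at the very end of the fingers, on their centre line; the grasp point (between the pads) lies 19 mm behind it; z points along the fingers, y is the line along which they close (so a half turn about z gives the same grasp; the last joint's range is limited). The gripper opens to 85 mm and grips with 20 to 120 N. Pads are 22 mm wide; open, the fingers measure 114 mm over their backs; the gripper's body (76 mm by 85 mm) begins 54 mm behind the grasp point. The pads swing forward as they close: fully open they stand 13 mm farther back than shut.
Start: joints at [1.138, 0.353, 1.633, -0, 1.155, -0.002], TCP at [260.998, 567.898, 231.281] pointing down, gripper open.
Joint ranges: [-2.63, 2.63], [-0.92, 2.1], [0.06, 2.66], [-1.3, 4.44], [0, 2.69], [-3.02, 3.02]. Speed limits (rad/s): [2.22, 2.22, 2.79, 3.14, 3.14, 3.14].

## Interface

Orientations are given as [roll, pitch, yaw] about the fixed x, y, z axes, in that order (R = Rz(yaw) Ry(pitch) Rx(roll)).
In Python, from rig import sensors, grab_frame, camera_params, order gives the robot as it stands. The module is installed in compiled form; this text tells all that it offers.
- The arm moves only by the tool move_arm, never from a script. Its argument "motion" is a list of rows, each a list of 7 numbers: the turn, a rotation vector about the tool's x, y, z in fractions of the full range, 1 being pi rad, then the shift along the tool's x, y, z in a scale on which 1.0 is 0.6 m, then the finger opening in m, from 0 to 0.0854. A call has 1 to 8 rows; each row is the pose to reach, as a shift and turn from the pose commanded when the call began, along the tool's axes at that moment; what a row does not reach only later rows make up. A row lasts 1/8 s, in which the tool goes at most 62.5 mm and 10.7 degrees, less where a joint would pass 70% of its speed; a pose out of reach is approached as far as the arm can. No shift or turn number may pass 1 either way. A call with a gripper value outside its range is refused whole. The fingers move at their own pace and stop on an object; "grip_force" is the grip in N (left out, the last holds). Time passes only in rows, so rows that repeat a pose let the fingers close. It gives the time, the measured TCP pose, the force, the opening and the grip force at its end, in the units of the state.
- sensors.sense(): the state, without advancing time (a new reading comes with each control period).
- grab_frame(name): name is "side" or "top"; returns (picture, depth): 400x640x3 uint8, red, green, blue; 400x640 float32, mm along the optical axis (not along the pixel's ray), 0 where there is no reading.
- camera_params(name): a dict with "camera_matrix" (3x3 intrinsics, pixels), "world_from_camera" (4x4, takes a point from camera to world coordinates). Camera axes: x right, y down, z forward; pixel columns grow to the right and rows downward; lengths in mm; the calibration is good to about 2 mm. A picture is of the moment at which its call begins. camera_params takes no time and is no camera call.
- order.sign_off(): hands the job in; it is judged then, once.
The state is a dict: "clock": time; "qpos": joint angles; "qvel": joint speeds; "joint_efforts": joint torques, N m; "eef_pos": TCP position; "tcp_rot": TCP orientation; "contact_force": force on the tool from outside, world axes, zero at the start; "wrist_torque": the same for the moment, N m; "opening": opening from 0.0 (shut) to 1.0 (fully open); "grasp_force": force on a finger pad.
Only numpy, scipy, OpenCV 4.12 (cv2) and the standard library are available. Lean on these libraries where they do the work, as an engineer would, in place of code of your own. Each camera call takes 0.05 s, during which the arm holds its last target. There are 200 camera calls.

## Task

One of the three tarts on the tray is finished: its whole top is covered with meringue rosettes. Push the flip tag that stands in front of that tart up by its finger tab and right over its hinge, gently and without gripping it, until it lies flat on the far side and shows the tick instead of the ring. Its stand stays standing where it is; leave the other two tags, the tarts and everything else alone and pick nothing up.

Things in the scene. Friction and masses are not known exactly. Their poses are not given: they have to be found in the camera images.
- tray: Aluminium display tray, fixed, 150 mm deep (its x) by 600 mm wide (its y), rim 18 mm high, lying across the view beyond the tags. Origin: centre of underside. The tarts stand on it in a row, at tray y about +175 (left), 0 and -175 mm (right); one tag stands before each, at the same y to within 15 mm, about 180 mm nearer the robot.
- tart_full: The finished lemon tart: 132 mm across, 28 mm crust, its whole top covered with pointed meringue rosettes (19 of them, tops at 48 mm). Origin: centre of its underside. Stands in the left, middle or right place on the tray.
- tart_half: A tart of the same size with rosettes on one half only, so not finished. Origin: centre of its underside.
- tart_bare: A tart of the same size with a bare, flat lemon top, no rosettes. Origin: centre of its underside.
- stand1: Foot of the left (+y) flip tag, loose, about 0.85 kg: steel plate 140 (x) x 90 (y) x 8 mm. Origin: centre of its underside; +x points away from the robot, to the tray (turned up to 0.4 rad). Hinge axis along y, 60 mm above the origin, between two 22 mm long cheeks, 86 mm over their outsides, tops at 71 mm. Rest bars 6 mm thick, 62 mm wide stand at x = -43 and +43 mm, tops at 58 mm.
- tag1 (a joint): Angle of the left (+y) tag's plate: 0 = level on the robot's side (-x of the stand), open-ring face up; pi/2 = upright; pi = level on the far side (+x), tick face up; these are its stops. Starts between 0 and 0.2. The hinge is stiff and stays where it is left; 1.5 to 2 N upward at the tab turns it from 0.
- tag1_tab (a point): Point on the finger tab of the left (+y) tag's plate, mid-width and mid-thickness, 70 mm from the hinge axis; moves with the plate. The plate is white, 4 mm thick, centred on the hinge axis: 68 mm wide out to 63 mm from the hinge, then the tab, 36 mm wide, out to 78 mm. Lying level it has 50 mm free below it down to the foot, which ends 8 mm short of the tab's edge.
- stand2: Foot of the middle flip tag, the same as stand1.
- tag2 (a joint): Angle of the middle tag's plate, the same as tag1.
- tag2_tab (a point): Point on the finger tab of the middle tag's plate, the same as tag1_tab.
- stand3: Foot of the right (-y) flip tag, the same as stand1.
- tag3 (a joint): Angle of the right (-y) tag's plate, the same as tag1.
- tag3_tab (a point): Point on the finger tab of the right (-y) tag's plate, the same as tag1_tab.
- nozzle_a: Small steel piping nozzle standing point up, 29 mm wide, 50 mm tall, between the left and middle tags. Leave alone. Origin: centre of underside.
- nozzle_b: Wider-mouthed steel piping nozzle, 29 mm wide, 50 mm tall, between the middle and right tags. Leave alone. Origin: centre of underside.
- knife: Palette knife lying on the left, 320 mm long, black handle 16 mm high. Leave alone. Origin: on its underside, between handle and blade.
- pastry_ring: Steel tart ring, 80 mm wide, 35 mm tall, on the right. Leave alone. Origin: centre of underside.
- tub: Black lidded tub 180 x 120 x 83 mm, far right. Leave alone. Origin: centre of underside.
- bowl: Steel bowl 140 mm wide, 65 mm tall, on the left. Leave alone. Origin: centre of underside.
- timer: Round kitchen timer 66 mm wide, 43 mm tall, on the right. Leave alone. Origin: centre of underside.

How it is judged:
By the outcome, as a careful person would: the job done as asked, in the order asked, and still so for the second after the job is handed in, with the robot touching nothing.
It also fails if it takes over 42 s, if anything falls off the work surface, if the arm or the gripper's body presses on something with over 40 N, if the wrist force passes 120 N, or if a joint passes its speed limit or range.

## Working session

There is one attempt and no reset: what is moved stays moved. The work goes in short steps, Python scripts to look and compute and a tool call to move; the robot and the scene stay as the last step left them, time stands still between calls to the robot, and variables do not carry over. Pictures are saved under pics/ and viewed, at most 10 in all, crops included, and the job is handed in when it is done.

Besides the shell and the picture viewer there is one more tool, called after "Request:" as name(argument=value, ...), one argument or row to a line, values as JSON. move_arm: Moves the arm, as the interface text tells. Its arguments: {"type":"object","properties":{"motion":{"type":"array","items":{"type":"array","items":{"type":"number"}}},"grip_force":{"type":"number"}},"required":["motion"]}

```bash
mkdir -p pics; python3 - <<'E'
from rig import *
import cv2,numpy as np
for n in("top","side"):
    p,d=grab_frame(n); cv2.imwrite(f"pics/{n}0.png",p[:,:,::-1]); np.savez(f"{n}0.npz",p=p,d=d)
    c=camera_params(n); print(n,c["camera_matrix"].round(1).tolist(),c["world_from_camera"].round(3).tolist())
print(sensors.sense())
E
```

```text
top [[492.8, 0.0, 320.6], [0.0, 492.8, 198.6], [0.0, 0.0, 1.0]] [[-0.0, -0.985, 0.173, 304.642], [-1.0, 0.0, 0.0, -17.721], [-0.0, -0.173, -0.985, 1494.805], [0.0, 0.0, 0.0, 1.0]]
side [[444.7, 0.0, 314.8], [0.0, 444.7, 198.5], [0.0, 0.0, 1.0]] [[0.896, -0.332, 0.294, 168.435], [-0.443, -0.684, 0.58, -771.411], [0.008, -0.65, -0.76, 1053.804], [0.0, 0.0, 0.0, 1.0]]
{'clock': 0.1, 'qpos': array([ 1.13757945e+00,  3.53583632e-01,  1.63405091e+00,  2.39495603e-05,
        1.15523188e+00, -2.40196166e-03]), 'qvel': array([-0.0006855 , -0.0009622 , -0.0025816 , -0.00112411,  0.00044224,
        0.0005928 ]), 'joint_efforts': array([-5.06989618e-04, -6.06351542e+01, -3.42815709e+01, -2.39701503e-04,
        4.06358638e-03,  4.86945601e-05]), 'eef_pos': array([260.8194841 , 567.50036304, 230.63759282]), 'tcp_rot': array([-3.14031893e+00, -2.49583409e-05,  2.71076804e+00]), 'contact_force': array([ 0.89547221, -0.88518873,  0.58589785]), 'wrist_torque': array([-0.03574544, -0.04929942,  0.02986213]), 'grasp_force': 0.0, 'opening': 1.0014541908507086}
```

View pics/top0.png

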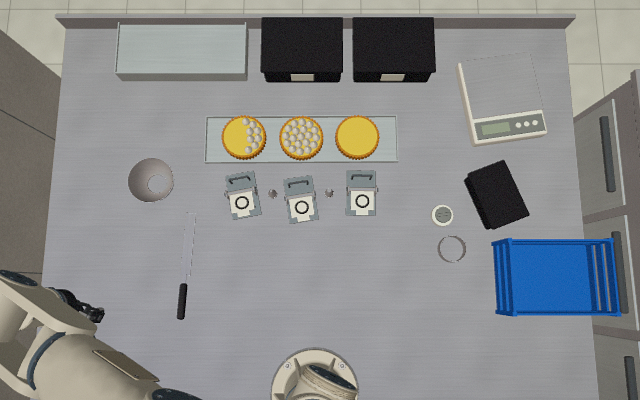

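View pics/side0.png

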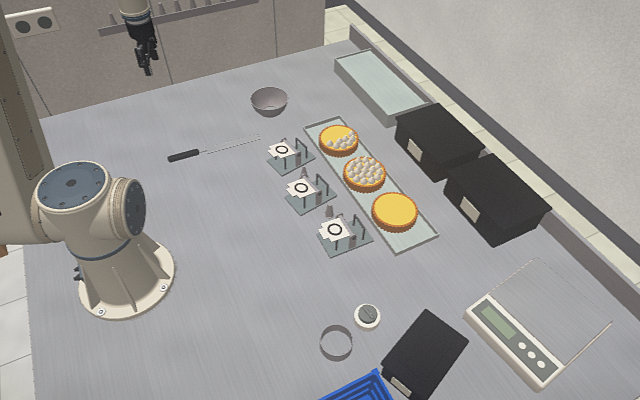

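The top view shows the fully covered tart in the middle, at (301,137), and its tag 2 at about (302,207) with the ring up. The half tart is on the left and the bare one on the right. Next I'll measure tag 2.

```bash
cat > h.py <<'E'
import numpy as np,cv2
from rig import *
def cloud(n,d):
    c=camera_params(n);K=c["camera_matrix"];T=c["world_from_camera"]
    v,u=np.mgrid[0:400,0:640]
    P=np.stack([(u-K[0,2])/K[0,0]*d,(v-K[1,2])/K[1,1]*d,d],-1)
    return P@T[:3,:3].T+T[:3,3]
E
python3 - <<'E'
from h import *
ims=[]
for n,(u0,u1,v0,v1) in dict(top=(280,325,170,228),side=(275,345,165,220)).items():
    z=np.load(n+"0.npz");p,d=z["p"],z["d"];W=cloud(n,d)
    hsv=cv2.cvtColor(p,cv2.COLOR_RGB2HSV)
    m=((hsv[...,2]>205)&(hsv[...,1]<25)).astype(np.uint8); k=np.zeros_like(m);k[v0:v1,u0:u1]=m[v0:v1,u0:u1]
    cs,_=cv2.findContours(k,0,2);c=max(cs,key=cv2.contourArea)
    f=np.zeros_like(m);cv2.drawContours(f,[c],-1,1,-1)
    e=cv2.erode(f,np.ones((3,3)))>0;Q=W[e&(d>0)]
    cen=np.median(Q,0);print(n,cv2.contourArea(c),"mean",Q.mean(0).round(1),"n",len(Q))
    A=np.c_[Q[:,:2]-Q[:,:2].mean(0),np.ones(len(Q))];s=np.linalg.lstsq(A,Q[:,2],rcond=None)[0];print(" plane",s.round(3))
    # whole-contour points on the fitted plane
    C=camera_params(n);T=C["world_from_camera"];K=C["camera_matrix"]
    r=np.c_[c[:,0,:],np.ones(len(c))]@np.linalg.inv(K).T@T[:3,:3].T
    nn=np.array([s[0],s[1],-1]);o=T[:3,3];t=((Q.mean(0)-o)@nn)/(r@nn)
    X=o+r*t[:,None]; print(X.round(0).astype(int).tolist())
    # foot: pixels with height ~8mm near
    a=cv2.resize(p[v0-3:v1+3,u0-10:u1+10],None,fx=6,fy=6,interpolation=cv2.INTER_CUBIC);ims.append(a)
h=max(a.shape[0] for a in ims)
ims=[cv2.copyMakeBorder(a,0,h-a.shape[0],0,0,cv2.BORDER_CONSTANT) for a in ims]
I=np.hstack(ims);print(I.shape,[a.shape for a in ims]);cv2.imwrite("pics/crop.png",cv2.resize(I,None,fx=790/I.shape[1],fy=790/I.shape[1])[:,:,::-1])
E
```

```text
top 422.0 mean [528.4  39.2  68.4] n 365
 plane [-1.6800e-01 -2.1000e-02  6.8378e+01]
[[564, 14, 63], [561, 17, 63], [561, 35, 63], [558, 38, 63], [558, 53, 63], [555, 56, 64], [555, 70, 63], [552, 73, 64], [552, 76, 64], [549, 73, 64], [531, 73, 67], [528, 70, 68], [509, 69, 71], [506, 66, 72], [500, 66, 73], [500, 63, 73], [503, 61, 72], [503, 55, 72], [497, 49, 73], [488, 49, 75], [488, 46, 75], [491, 43, 75], [491, 31, 75], [494, 28, 74], [494, 17, 75], [497, 20, 74], [506, 20, 72], [509, 17, 72], [509, 11, 72], [512, 8, 72], [512, 5, 72], [521, 5, 70], [524, 8, 70], [543, 8, 67], [546, 11, 66], [561, 11, 63]]
side 294.0 mean [527.6  37.1  68.6] n 234
 plane [-1.6300e-01 -4.6000e-02  6.8637e+01]
[[542, 74, 65], [537, 71, 66], [534, 72, 66], [529, 69, 67], [524, 71, 68], [519, 67, 69], [516, 68, 69], [511, 65, 70], [506, 67, 71], [501, 64, 72], [498, 65, 72], [501, 64, 72], [503, 54, 72], [501, 50, 72], [497, 47, 73], [494, 48, 74], [489, 45, 75], [486, 46, 75], [487, 41, 75], [490, 40, 75], [491, 35, 75], [490, 31, 75], [493, 16, 75], [495, 15, 75], [500, 18, 74], [508, 15, 73], [510, 6, 73], [518, 3, 72], [523, 6, 71], [529, 4, 70], [533, 7, 69], [536, 6, 69], [541, 9, 68], [546, 7, 67], [551, 10, 66], [554, 9, 66], [559, 12, 65], [564, 10, 64], [561, 11, 64], [561, 16, 64], [563, 20, 64], [554, 65, 63], [556, 69, 62]]
(384, 930, 3) [(384, 390, 3), (384, 540, 3)]
```

View pics/crop.png

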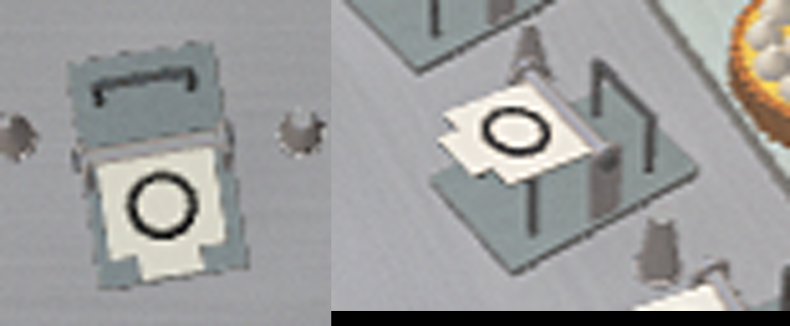

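The crop shows tag 2's plate, slightly raised on the robot's side, with its tab at the near edge. The nozzles stand close on both sides. Next I'll get the yaw more accurately from the foot and set up a row planner.

```bash
cat >> h.py <<'E'
from scipy.spatial.transform import Rotation as Rn
def target(psi,phi):  # tool z: heading psi, phi below horizontal; tool y horizontal to the left
    z=np.array([np.cos(phi)*np.cos(psi),np.cos(phi)*np.sin(psi),-np.sin(phi)])
    y=np.array([-np.sin(psi),np.cos(psi),0]);return Rn.from_matrix(np.c_[np.cross(y,z),y,z])
def rows(wps,p0,R0):  # wps: (pos mm, Rotation)
    for p,R in wps:
        t=(R0.inv()*R).as_rotvec();s=R0.inv().apply(np.array(p)-p0)/1000
        print([*t.round(3).tolist(),*s.round(4).tolist(),0])
def now():
    s=sensors.sense();return s["eef_pos"],Rn.from_euler("xyz",s["tcp_rot"]),s
E
python3 - <<'E'
from h import *
for n,(u0,u1,v0,v1) in dict(top=(278,327,172,226),side=(278,340,165,218)).items():
    z=np.load(n+"0.npz");p,d=z["p"],z["d"];W=cloud(n,d)
    box=(abs(W[...,0]-565)<110)&(abs(W[...,1]-45)<70)&(d>0)
    f=(box&(W[...,2]>4.5)&(W[...,2]<12)).astype(np.uint8)
    f=cv2.morphologyEx(f,cv2.MORPH_OPEN,np.ones((2,2),np.uint8))
    cs,_=cv2.findContours(f,0,2);c=max(cs,key=cv2.contourArea)
    q=W[f>0];print(n,len(q),"rect foot",cv2.minAreaRect(q[:,:2].astype(np.float32)),q[:,2].mean())
    g=box&(W[...,2]>58)&(W[...,2]<80)
    print(" plate rect",cv2.minAreaRect(W[g][:,:2].astype(np.float32)))
    for yn in(100,-30):
        b=(abs(W[...,0]-545)<50)&(abs(W[...,1]-yn)<28)&(W[...,2]>15)&(W[...,2]<56); 
        if b.any(): print(" noz",yn,W[b].mean(0).round(),W[b].min(0).round(),W[b].max(0).round())
p0,R0,s=now()
T=target(.17,.35)
key=Rn.concatenate([R0,T]);from scipy.spatial.transform import Slerp
sl=Slerp([0,1],key);print((R0.inv()*T).magnitude())
rows([((p0+(np.array([370,15,230])-p0)*a),sl(a)) for a in np.linspace(0,1,17)[1:]],p0,R0)
E
```

```text
top 307 rect foot ((466.9710998535156, 25.577861785888672), (334.5573425292969, 88.60856628417969), 9.606863021850586) 15.836338279811313
 plate rect ((549.29248046875, 45.583587646484375), (91.59285736083984, 122.52278900146484), 89.39427947998047)
 noz 100 [566. 110.  28.] [505.  79.  15.] [591. 128.  50.]
 noz -30 [582. -41.  36.] [575. -52.  16.] [591. -30.  54.]
side 532 rect foot ((353.154541015625, -314.2548522949219), (973.9715576171875, 154.37118530273438), 58.99197006225586) 20.864945753868213
 plate rect ((548.543212890625, 42.60783386230469), (90.73905181884766, 123.49150848388672), 83.54773712158203)
 noz 100 [581. 125.  36.] [574. 121.  17.] [591. 128.  52.]
 noz -30 [582. -47.  35.] [573. -54.  16.] [593. -37.  54.]
1.3439079802778549
[-0.023, -0.074, -0.033, -0.0206, -0.0285, 0.0001, 0]
[-0.046, -0.148, -0.065, -0.0412, -0.0571, 0.0002, 0]
[-0.069, -0.222, -0.098, -0.0619, -0.0856, 0.0002, 0]
[-0.092, -0.296, -0.131, -0.0825, -0.1141, 0.0003, 0]
[-0.115, -0.369, -0.163, -0.1031, -0.1426, 0.0004, 0]
[-0.138, -0.443, -0.196, -0.1237, -0.1712, 0.0005, 0]
[-0.161, -0.517, -0.229, -0.1443, -0.1997, 0.0005, 0]
[-0.184, -0.591, -0.261, -0.165, -0.2282, 0.0006, 0]
[-0.207, -0.665, -0.294, -0.1856, -0.2567, 0.0007, 0]
[-0.23, -0.739, -0.327, -0.2062, -0.2853, 0.0008, 0]
[-0.252, -0.813, -0.359, -0.2268, -0.3138, 0.0008, 0]
[-0.275, -0.887, -0.392, -0.2475, -0.3423, 0.0009, 0]
[-0.298, -0.961, -0.425, -0.2681, -0.3708, 0.001, 0]
[-0.321, -1.035, -0.457, -0.2887, -0.3994, 0.0011, 0]
[-0.344, -1.108, -0.49, -0.3093, -0.4279, 0.0011, 0]
[-0.367, -1.182, -0.523, -0.3299, -0.4564, 0.0012, 0]
```

Careful with the scale: shifts go in shares of 0.6 m and turns go in shares of pi rad. That gives: -0.228 m / 0.6 = -0.38, -0.2 m / 0.6 = -0.3333, -0.591 rad / 3.1416 = -0.1881.

Request:
move_arm(
  motion=[
    [-0.0073, -0.0236, -0.0105, -0.0343, -0.0475, 0, 0],
    [-0.0146, -0.0471, -0.0207, -0.0687, -0.0952, 0, 0],
    [-0.022, -0.0707, -0.0312, -0.1032, -0.1427, 0, 0],
    [-0.0293, -0.0942, -0.0417, -0.1375, -0.19, 0, 0],
    [-0.0366, -0.1175, -0.0519, -0.1717, -0.2383, 0, 0],
    [-0.0439, -0.141, -0.0624, -0.2067, -0.285, 0, 0],
    [-0.0512, -0.1646, -0.0729, -0.24, -0.3333, 0, 0],
    [-0.0586, -0.1881, -0.0831, -0.275, -0.38, 0, 0],
  ],
)

```text
clock: 1.1
eef_pos: [315.7, 290.7, 231.2]
tcp_rot: [3.024, 0.61, 2.945]
contact_force: [-0.3, -1.2, 0.1]
opening: 0.002
grasp_force: 0.0
```

```bash
python3 - <<'E'
from h import *
from scipy.spatial.transform import Slerp
p0,R0,s=now();print(s["qpos"].round(2),p0.round(),s["clock"])
T=target(.17,.35);sl=Slerp([0,1],Rn.concatenate([R0,T]));g=np.array([370,15,230])
rows([((p0+(g-p0)*a),sl(a)) for a in np.linspace(0,1,9)[1:]],p0,R0)
E
```

```text
[ 1.18 -0.07  2.31 -0.82  0.83  0.32] [316. 291. 231.] 1.1
[-0.023, -0.074, -0.033, -0.0109, -0.0332, 0.0039, 0]
[-0.045, -0.147, -0.065, -0.0218, -0.0663, 0.0079, 0]
[-0.068, -0.221, -0.098, -0.0327, -0.0995, 0.0118, 0]
[-0.091, -0.294, -0.131, -0.0436, -0.1326, 0.0157, 0]
[-0.114, -0.368, -0.163, -0.0545, -0.1658, 0.0196, 0]
[-0.136, -0.441, -0.196, -0.0654, -0.1989, 0.0236, 0]
[-0.159, -0.515, -0.229, -0.0763, -0.2321, 0.0275, 0]
[-0.182, -0.589, -0.262, -0.0872, -0.2652, 0.0314, 0]
```

```bash
python3 - <<'E'
from h import *
from scipy.spatial.transform import Slerp
p0,R0,s=now()
T=target(.17,.4);sl=Slerp([0,1],Rn.concatenate([R0,T]));g=np.array([435,22,200])
rows([((p0+(g-p0)*a),sl(a)) for a in np.linspace(0,1,9)[1:]],p0,R0)
E
```

```text
[-0.022, -0.067, -0.033, -0.0151, -0.0316, 0.0117, 0]
[-0.044, -0.135, -0.066, -0.0303, -0.0632, 0.0234, 0]
[-0.066, -0.202, -0.1, -0.0454, -0.0948, 0.0351, 0]
[-0.087, -0.269, -0.133, -0.0606, -0.1264, 0.0468, 0]
[-0.109, -0.337, -0.166, -0.0757, -0.158, 0.0585, 0]
[-0.131, -0.404, -0.199, -0.0909, -0.1897, 0.0702, 0]
[-0.153, -0.472, -0.232, -0.106, -0.2213, 0.0819, 0]
[-0.175, -0.539, -0.265, -0.1211, -0.2529, 0.0936, 0]
```

To row units: -0.253 m / 0.6 = -0.4217, -0.158 m / 0.6 = -0.2633, -0.539 rad / 3.1416 = -0.1716.

Request:
move_arm(
  motion=[
    [-0.007, -0.0213, -0.0105, -0.025, -0.0533, 0.02, 0],
    [-0.014, -0.043, -0.021, -0.05, -0.105, 0.0383, 0],
    [-0.021, -0.0643, -0.0318, -0.075, -0.1583, 0.0583, 0],
    [-0.0277, -0.0856, -0.0423, -0.1017, -0.21, 0.0783, 0],
    [-0.0347, -0.1073, -0.0528, -0.1267, -0.2633, 0.0967, 0],
    [-0.0417, -0.1286, -0.0633, -0.1517, -0.3167, 0.1167, 0],
    [-0.0487, -0.1502, -0.0738, -0.1767, -0.3683, 0.1367, 0],
    [-0.0557, -0.1716, -0.0844, -0.2017, -0.4217, 0.1567, 0],
  ],
)

```text
clock: 2.1
eef_pos: [387.7, 58.2, 301.9]
tcp_rot: [3.129, 1.039, -3.012]
contact_force: [0.5, -0.6, -0.9]
opening: -0.002
grasp_force: 0.0
```

```bash
python3 - <<'E'
from h import *
p0,R0,s=now();print(s["qpos"].round(2),p0.round(),R0.as_matrix().round(2).tolist(),(R0.inv()*target(.17,.4)).as_rotvec().round(3),s["contact_force"])
E
```

```text
[ 0.15 -0.56  2.66 -1.3   0.   -0.27] [388.  58. 302.] [[-0.5, -0.14, 0.85], [-0.07, 0.99, 0.12], [-0.86, 0.01, -0.51]] [-0.023 -0.132 -0.019] [ 0.46667956 -0.598763   -0.89587638]
```

```bash
cat >> h.py <<'E'
def Rz(a):return Rn.from_rotvec([0,0,a])
def Ry(a):return Rn.from_rotvec([0,a,0])
def fk(q,k):
    a1,h,L1,e,L2,d=k
    A=Rz(q[0])*Ry(q[1]);B=A*Ry(q[2]);C=B*Rz(q[3])*Ry(q[4])*Rz(q[5]+np.pi/2)
    return Rz(q[0]).apply([a1,0,h])+A.apply([0,0,L1])+B.apply([e,0,L2])+C.apply([0,0,d]),C
E
python3 - <<'E'
from h import *
from scipy.optimize import least_squares
p,R,s=now()
D=[([1.13758,.353584,1.634051,0,1.155232,-.0024],[260.82,567.5,230.64]),([1.18,-.07,2.31,-.82,.83,.32],[315.7,290.7,231.2]),(s["qpos"],p)]
for q,x in D: print(fk(q,np.ones(6))[1].as_matrix().round(2).tolist())
print(Rn.from_euler("xyz",[3.024,.61,2.945]).as_matrix().round(2).tolist())
f=lambda k:np.concatenate([[*(fk(q,k)[0]-x)] for q,x in D]+[.02*(k-np.array([0,400,400,0,400,250]))])
r=least_squares(f,[0,400,400,0,400,250]);print(r.x.round(1),r.fun.round(1))
E
```

```text
[[-0.91, 0.42, -0.0], [0.42, 0.91, -0.0], [0.0, -0.0, -1.0]]
[[-0.8, 0.13, 0.58], [0.16, 0.99, -0.0], [-0.57, 0.09, -0.81]]
[[-0.5, -0.14, 0.85], [-0.07, 0.99, 0.12], [-0.86, 0.01, -0.51]]
[[-0.8, 0.13, 0.58], [0.16, 0.99, 0.0], [-0.57, 0.1, -0.81]]
[ 16.5 287.9 561.9  59.2 478.8 336. ] [ 1.3 -0.8  0.4  0.1 -0.2  0.4  0.5 -1.4 -0.7  0.3 -2.2  3.2  1.2  1.6
  1.7]
```

```bash
cat >> h.py <<'E'
from scipy.optimize import least_squares
k0=np.array([16.5,287.9,561.9,59.2,478.8,336.])
lo=np.array([-2.63,-.92,.06,-1.3,0,-3.02]);hi=np.array([2.63,2.1,2.66,4.44,2.69,3.02])
def ik(p,R,q0):
    f=lambda q:np.r_[(fk(q,k0)[0]-p)/100,(R.inv()*fk(q,k0)[1]).as_rotvec()]
    r=least_squares(f,np.clip(q0,lo+.001,hi-.001),bounds=(lo,hi));return r.x,np.abs(r.fun).max()
E
python3 - <<'E'
from h import *
for phi in(.2,.35,.5,.65,.8,1.):
  for psi in(.08,.17):
    for b,q0 in(("A",[.1,.1,2.2,0,.3,0]),("Ainv",[.1,.1,2.2,0,.3,-1.6]),("B",[.1,.1,2.2,3.1,.3,-3]),("B2",[.1,.1,2.2,3.1,.3,1.5])):
        q,e=ik(np.array([480,30,60]),target(psi,phi),q0)
        if e<.02: print(phi,psi,b,q.round(2),round(e,3))
E
```

```text
0.2 0.08 B2 [0.02 1.44 2.64 3.07 2.31 1.51] 0.0
0.2 0.17 B2 [-0.16  1.42  2.63  2.72  2.23  1.24] 0.0
0.65 0.08 B2 [0.04 0.68 2.66 3.1  1.1  1.56] 0.015
0.65 0.17 B2 [-0.07  0.7   2.66  2.93  1.13  1.51] 0.0
0.8 0.08 B2 [0.05 0.5  2.6  3.11 0.72 1.57] 0.0
0.8 0.17 B2 [-0.04  0.5   2.59  2.92  0.72  1.59] 0.0
1.0 0.08 B2 [0.05 0.35 2.48 3.08 0.26 1.61] 0.0
1.0 0.17 B2 [-0.    0.35  2.48  2.78  0.26  1.78] 0.0
```

```bash
python3 - <<'E'
from h import *
z=np.load("top0.npz");W=cloud("top",z["d"])
for n,y0 in(("L",215),("R",-110)):
    m=(W[...,2]>50)&(W[...,2]<85)&(abs(W[...,1]-y0)<60)&(abs(W[...,0]-540)<90);Q=W[m][:,:2]
    h=cv2.convexHull(Q.astype(np.float32))[:,0];print(n,h.round().astype(int).tolist())
m=(W[...,2]>55)&(W[...,2]<85)&(abs(W[...,1]+110)<60)&(abs(W[...,0]-540)<90);Q=W[m][:,:2]
tip=np.array([494,30,60])
for psi in(.6,.8,1.0,1.2):
  u=np.array([np.cos(psi),np.sin(psi)]);n=np.array([u[1],-u[0]]);d=(Q-tip[:2]);b=-(d@u);l=d@n
  print(psi,"right-tag lateral min",l[b>40].min().round() if (b>40).any() else None)
  for phi in(.15,.3,.45):
    best=[]
    for q0 in([-.3,.3,2.2,1.5,1,0],[-.3,.3,2.2,1.5,1,2.5],[-.3,.3,2.2,1.5,1,-2],[-.3,.3,2.2,1.5,1,1]):
      for fl in(0,1):
        R=target(psi,phi)*Rz(np.pi*fl);q,e=ik(tip,R,np.array(q0))
        if e<.02 : best.append((fl,*q.round(2)))
    print(phi,set(best))
E
```

```text
L [[630, 203], [621, 251], [617, 259], [572, 268], [569, 268], [565, 266], [518, 244], [512, 241], [503, 223], [503, 220], [503, 217], [503, 212], [506, 197], [508, 190], [527, 178], [590, 176], [628, 201]]
R [[630, -111], [591, -92], [585, -92], [583, -92], [525, -106], [510, -120], [510, -147], [510, -153], [525, -168], [550, -169], [568, -169], [586, -170], [625, -167], [629, -164], [629, -162], [630, -153]]
0.6 right-tag lateral min 130.0
0.15 {(1, np.float64(-0.62), np.float64(1.15), np.float64(2.43), np.float64(1.95), np.float64(1.58), np.float64(-1.99)), (0, np.float64(-0.62), np.float64(1.15), np.float64(2.43), np.float64(1.95), np.float64(1.58), np.float64(1.16))}
0.3 {(1, np.float64(-0.58), np.float64(1.0), np.float64(2.48), np.float64(2.03), np.float64(1.41), np.float64(-1.89)), (0, np.float64(-0.58), np.float64(1.0), np.float64(2.48), np.float64(2.03), np.float64(1.41), np.float64(1.25))}
0.45 {(1, np.float64(-0.52), np.float64(0.84), np.float64(2.5), np.float64(2.09), np.float64(1.21), np.float64(-1.76)), (0, np.float64(-0.52), np.float64(0.84), np.float64(2.5), np.float
[... 1535 characters left out ...]

0.15 {(1, np.float64(-0.64), np.float64(1.0), np.float64(2.07), np.float64(1.29), np.float64(1.44), np.float64(-1.5)), (0, np.float64(-0.64), np.float64(1.0), np.float64(2.07), np.float64(1.29), np.float64(1.44), np.float64(1.65))}
0.3 {(0, np.float64(-0.62), np.float64(0.89), np.float64(2.11), np.float64(1.28), np.float64(1.31), np.float64(1.72)), (1, np.float64(-0.62), np.float64(0.89), np.float64(2.11), np.float64(1.28), np.float64(1.31), np.float64(-1.43))}
0.45 {(0, np.float64(-0.58), np.float64(0.78), np.float64(2.14), np.float64(1.27), np.float64(1.18), np.float64(1.8)), (1, np.float64(-0.58), np.float64(0.78), np.float64(2.14), np.float64(1.27), np.float64(1.18), np.float64(-1.34))}
```

```bash
cat >> h.py <<'E'
from scipy.spatial.transform import Slerp
def plan(g,R,n):
    p0,R0,s=now();sl=Slerp([0,1],Rn.concatenate([R0,R]));g=np.array(g,float)
    w=[((p0+(g-p0)*a),sl(a)) for a in np.linspace(0,1,n+1)[1:]]
    q=s["qpos"];print("from",p0.round(1),"q",q.round(2),"F",s["contact_force"].round(1),"t",s["clock"],"turn",(R0.inv()*R).magnitude().round(2))
    for p,r in w: q,e=ik(p,r,q)
    print("pred q",q.round(2),"err",round(e,3));rows(w,p0,R0)
E
python3 - <<'E'
from h import *
plan([430,30,300],target(.1,1.45),8)
E
```

```text
Traceback (most recent call last):
  File "h.py", line 34, in plan
    q=s["qpos"];print("from",p0.round(1),"q",q.round(2),"F",s["contact_force"].round(1),"t",s["clock"],"turn",(R0.inv()*R).magnitude().round(2))
                                                                                                              ^^^^^^^^^^^^^^^^^^^^^^^^^^^^^^
AttributeError: 'float' object has no attribute 'round'
```

```bash
sed -i 's/(R0.inv()\*R).magnitude().round(2)/round((R0.inv()*R).magnitude(),2)/' h.py; python3 - <<'E'
from h import *
plan([430,30,300],target(.1,1.45),8)
E
```

```text
from [387.7  58.2 301.9] q [ 0.15 -0.56  2.66 -1.3   0.   -0.27] F [ 0.5 -0.6 -0.9] t 2.1 turn 0.92
pred q [ 0.07 -0.1   2.01  0.    1.12 -1.61] err 0.0
[0.004, 0.115, 0.004, -0.0022, -0.0042, 0.0042, 0]
[0.007, 0.229, 0.008, -0.0044, -0.0085, 0.0084, 0]
[0.011, 0.344, 0.012, -0.0067, -0.0127, 0.0126, 0]
[0.014, 0.459, 0.016, -0.0089, -0.0169, 0.0168, 0]
[0.018, 0.574, 0.02, -0.0111, -0.0211, 0.021, 0]
[0.021, 0.688, 0.024, -0.0133, -0.0254, 0.0251, 0]
[0.025, 0.803, 0.028, -0.0156, -0.0296, 0.0293, 0]
[0.029, 0.918, 0.031, -0.0178, -0.0338, 0.0335, 0]
```

To row units: -0.034 m / 0.6 = -0.0567, 0.029 m / 0.6 = 0.0483, 0.918 rad / 3.1416 = 0.2922.

Request:
move_arm(
  motion=[
    [0.0013, 0.0366, 0.0013, -0.0033, -0.0067, 0.0067, 0],
    [0.0022, 0.0729, 0.0025, -0.0067, -0.0133, 0.0133, 0],
    [0.0035, 0.1095, 0.0038, -0.0117, -0.0217, 0.0217, 0],
    [0.0045, 0.1461, 0.0051, -0.015, -0.0283, 0.0283, 0],
    [0.0057, 0.1827, 0.0064, -0.0183, -0.035, 0.035, 0],
    [0.0067, 0.219, 0.0076, -0.0217, -0.0417, 0.0417, 0],
    [0.008, 0.2556, 0.0089, -0.0267, -0.05, 0.0483, 0],
    [0.0092, 0.2922, 0.0099, -0.03, -0.0567, 0.0567, 0],
  ],
)

```text
clock: 3.1
eef_pos: [431.7, 30.3, 299.9]
tcp_rot: [3.14, 0.115, -3.043]
contact_force: [-0.4, -0.3, 0.6]
opening: 0.0
grasp_force: 0.0
```

```bash
python3 - <<'E'
from h import *
for fl in (0,1): plan([400,-110,250],target(1.0,.3)*Rz(np.pi*fl),16)
E
```

```text
from [431.7  30.3 299.9] q [ 0.06 -0.09  2.    0.01  1.12 -1.61] F [-0.4 -0.3  0.6] t 3.1 turn 1.43
pred q [-0.7  -0.    2.14  0.65  1.13 -3.02] err 0.661
[-0.038, -0.067, -0.046, 0.0032, -0.0085, 0.0028, 0]
[-0.076, -0.134, -0.092, 0.0063, -0.0171, 0.0055, 0]
[-0.114, -0.201, -0.137, 0.0095, -0.0256, 0.0083, 0]
[-0.152, -0.268, -0.183, 0.0127, -0.0341, 0.0111, 0]
[-0.189, -0.335, -0.229, 0.0159, -0.0427, 0.0138, 0]
[-0.227, -0.402, -0.275, 0.019, -0.0512, 0.0166, 0]
[-0.265, -0.469, -0.32, 0.0222, -0.0597, 0.0193, 0]
[-0.303, -0.536, -0.366, 0.0254, -0.0683, 0.0221, 0]
[-0.341, -0.603, -0.412, 0.0286, -0.0768, 0.0249, 0]
[-0.379, -0.67, -0.458, 0.0317, -0.0853, 0.0276, 0]
[-0.417, -0.737, -0.503, 0.0349, -0.0939, 0.0304, 0]
[-0.455, -0.805, -0.549, 0.0381, -0.1024, 0.0332, 0]
[-0.492, -0.872, -0.595, 0.0413, -0.1109, 0.0359, 0]
[-0.53, -0.939, -0.641, 0.0444, -0.1195, 0.0387, 0]
[-0.568, -1.006, -0.686, 0.0476, -0.128, 0.0415, 0]
[-0.606, -1.073, -0.732, 0.0508, -0.1365, 0.0442, 0]
from [431.7  30.3 299.9] q [ 0.06 -0.09  2.    0.01  1.12 -1.61] F [-0.4 -0.3  0.6] t 3.1 turn 2.46
pr
[... 161 characters left out ...]
136, 0.369, 0.0095, -0.0256, 0.0083, 0]
[-0.321, 0.181, 0.492, 0.0127, -0.0341, 0.0111, 0]
[-0.401, 0.226, 0.615, 0.0159, -0.0427, 0.0138, 0]
[-0.481, 0.272, 0.738, 0.019, -0.0512, 0.0166, 0]
[-0.561, 0.317, 0.861, 0.0222, -0.0597, 0.0193, 0]
[-0.641, 0.362, 0.983, 0.0254, -0.0683, 0.0221, 0]
[-0.721, 0.408, 1.106, 0.0286, -0.0768, 0.0249, 0]
[-0.801, 0.453, 1.229, 0.0317, -0.0853, 0.0276, 0]
[-0.882, 0.498, 1.352, 0.0349, -0.0939, 0.0304, 0]
[-0.962, 0.543, 1.475, 0.0381, -0.1024, 0.0332, 0]
[-1.042, 0.589, 1.598, 0.0413, -0.1109, 0.0359, 0]
[-1.122, 0.634, 1.721, 0.0444, -0.1195, 0.0387, 0]
[-1.202, 0.679, 1.844, 0.0476, -0.128, 0.0415, 0]
[-1.282, 0.724, 1.967, 0.0508, -0.1365, 0.0442, 0]
```

To row units: -0.068 m / 0.6 = -0.1133, -0.06 m / 0.6 = -0.1, 0.983 rad / 3.1416 = 0.3129.

Request:
move_arm(
  motion=[
    [-0.0255, 0.0143, 0.0392, 0.005, -0.015, 0.005, 0],
    [-0.0509, 0.029, 0.0783, 0.01, -0.0283, 0.01, 0],
    [-0.0764, 0.0433, 0.1175, 0.0167, -0.0433, 0.0133, 0],
    [-0.1022, 0.0576, 0.1566, 0.0217, -0.0567, 0.0183, 0],
    [-0.1276, 0.0719, 0.1958, 0.0267, -0.0717, 0.0233, 0],
    [-0.1531, 0.0866, 0.2349, 0.0317, -0.085, 0.0283, 0],
    [-0.1786, 0.1009, 0.2741, 0.0367, -0.1, 0.0317, 0],
    [-0.204, 0.1152, 0.3129, 0.0417, -0.1133, 0.0367, 0],
  ],
)

```text
clock: 4.1
eef_pos: [415.3, -39.8, 274.3]
tcp_rot: [2.619, -0.516, 2.394]
contact_force: [-0.2, -0.0, -1.2]
opening: 0.003
grasp_force: 0.0
```

```bash
python3 - <<'E'
from h import *
plan([400,-110,220],target(1.0,.3)*Rz(np.pi),8)
E
```

```text
from [415.3 -39.8 274.3] q [-0.58  0.18  1.97  0.6   1.44 -1.48] F [-0.2 -0.  -1.2] t 4.1 turn 1.23
pred q [-1.03  0.51  2.19  1.03  1.49 -1.18] err 0.0
[-0.08, 0.045, 0.123, -0.0073, -0.0085, -0.0007, 0]
[-0.159, 0.09, 0.246, -0.0146, -0.0171, -0.0014, 0]
[-0.239, 0.135, 0.369, -0.022, -0.0256, -0.0021, 0]
[-0.318, 0.18, 0.492, -0.0293, -0.0341, -0.0028, 0]
[-0.398, 0.225, 0.615, -0.0366, -0.0426, -0.0035, 0]
[-0.478, 0.27, 0.738, -0.0439, -0.0512, -0.0042, 0]
[-0.557, 0.315, 0.861, -0.0513, -0.0597, -0.0049, 0]
[-0.637, 0.36, 0.983, -0.0586, -0.0682, -0.0056, 0]
```

To row units: -0.068 m / 0.6 = -0.1133, -0.022 m / 0.6 = -0.0367, 0.983 rad / 3.1416 = 0.3129.

Request:
move_arm(
  motion=[
    [-0.0255, 0.0143, 0.0392, -0.0117, -0.015, -0.0017, 0],
    [-0.0506, 0.0286, 0.0783, -0.025, -0.0283, -0.0017, 0],
    [-0.0761, 0.043, 0.1175, -0.0367, -0.0433, -0.0033, 0],
    [-0.1012, 0.0573, 0.1566, -0.0483, -0.0567, -0.005, 0],
    [-0.1267, 0.0716, 0.1958, -0.0617, -0.0717, -0.0067, 0],
    [-0.1522, 0.0859, 0.2349, -0.0733, -0.085, -0.0067, 0],
    [-0.1773, 0.1003, 0.2741, -0.085, -0.1, -0.0083, 0],
    [-0.2028, 0.1146, 0.3129, -0.0983, -0.1133, -0.01, 0],
  ],
)

```text
clock: 5.1
eef_pos: [400.6, -110.7, 220.0]
tcp_rot: [3.141, -1.271, 1.0]
contact_force: [0.5, 0.3, -0.6]
opening: 0.001
grasp_force: 0.0
```

```bash
python3 - <<'E'
from h import *
plan([440,-65,45],target(1.0,.3)*Rz(np.pi),8)
p,d=grab_frame("side");cv2.imwrite("pics/s1.png",p[:,:,::-1])
E
```

```text
from [ 400.6 -110.7  220. ] q [-1.05  0.51  2.17  1.02  1.5  -1.16] F [ 0.5  0.3 -0.6] t 5.1 turn 0.0
pred q [-0.9   0.93  2.17  1.23  1.29 -1.53] err 0.0
[0.0, 0.0, 0.0, -0.0187, 0.0011, 0.0136, 0]
[0.0, 0.0, 0.0, -0.0374, 0.0021, 0.0272, 0]
[0.0, 0.0, 0.0, -0.0561, 0.0032, 0.0408, 0]
[0.0, 0.0, 0.0, -0.0748, 0.0042, 0.0544, 0]
[0.0, 0.0, 0.0, -0.0935, 0.0053, 0.068, 0]
[0.0, 0.0, 0.0, -0.1122, 0.0063, 0.0816, 0]
[0.0, 0.0, 0.0, -0.1309, 0.0074, 0.0952, 0]
[0.0, 0.0, 0.0, -0.1495, 0.0084, 0.1088, 0]
```

View pics/s1.png

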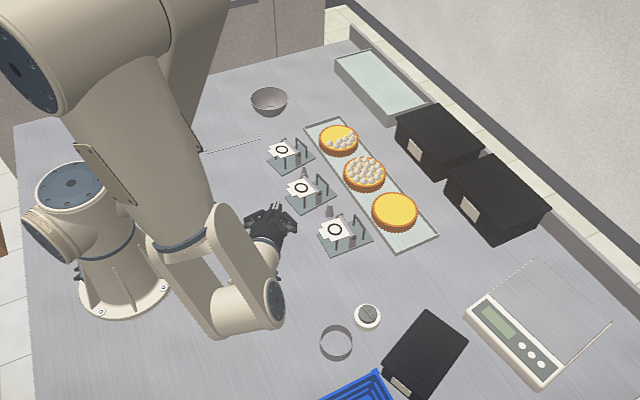

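The side view shows the closed gripper at about (270,220), pointing towards the tags from the front right, with a clear path down. Next it goes to the standoff.

To row units: -0.15 m / 0.6 = -0.25, -0.131 m / 0.6 = -0.2183.

Request:
move_arm(
  motion=[
    [0, 0, 0, -0.0317, 0.0017, 0.0233, 0],
    [0, 0, 0, -0.0617, 0.0033, 0.045, 0],
    [0, 0, 0, -0.0933, 0.005, 0.0683, 0],
    [0, 0, 0, -0.125, 0.0067, 0.09, 0],
    [0, 0, 0, -0.1567, 0.0083, 0.1133, 0],
    [0, 0, 0, -0.1867, 0.01, 0.1367, 0],
    [0, 0, 0, -0.2183, 0.0117, 0.1583, 0],
    [0, 0, 0, -0.25, 0.0133, 0.1817, 0],
  ],
)

```text
clock: 6.15
eef_pos: [440.4, -64.4, 44.2]
tcp_rot: [3.123, -1.269, 1.023]
contact_force: [0.0, -0.2, 0.3]
opening: 0.003
grasp_force: 0.0
```

```bash
python3 - <<'E'
from h import *
plan([503,42,45],target(1.0,.3)*Rz(np.pi),8)
ims=[]
for n,(a,b,c,e) in dict(side=(150,300,220,400),top=(160,310,260,440)).items():
    p,d=grab_frame(n);ims.append(cv2.resize(p[a:b,c:e],None,fx=2.2,fy=2.2,interpolation=2))
cv2.imwrite("pics/s2.png",np.hstack(ims)[:,:,::-1])
E
```

```text
from [440.4 -64.4  44.2] q [-0.91  0.91  2.15  1.2   1.3  -1.49] F [ 0.  -0.2  0.3] t 6.15 turn 0.01
pred q [-0.61  0.93  2.22  1.54  1.27 -1.59] err 0.0
[-0.0, 0.0, 0.001, 0.0047, -0.0005, 0.0147, 0]
[-0.001, 0.001, 0.002, 0.0094, -0.001, 0.0294, 0]
[-0.001, 0.001, 0.003, 0.0141, -0.0015, 0.0441, 0]
[-0.002, 0.001, 0.003, 0.0188, -0.002, 0.0588, 0]
[-0.002, 0.001, 0.004, 0.0234, -0.0025, 0.0735, 0]
[-0.003, 0.002, 0.005, 0.0281, -0.0031, 0.0882, 0]
[-0.003, 0.002, 0.006, 0.0328, -0.0036, 0.1028, 0]
[-0.004, 0.002, 0.007, 0.0375, -0.0041, 0.1175, 0]
```

View pics/s2.png

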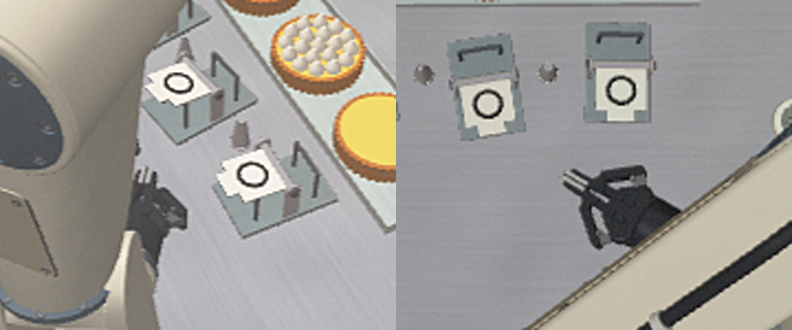

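The crops show the fingertip at about (568,178) in the top crop, below and in front of the middle tag's tab at (492,133), with the knuckles clear of both tags. Next I slide in under the tab.

To row units: 0.1175 m / 0.6 = 0.1958, 0.103 m / 0.6 = 0.1717, 0.007 rad / 3.1416 = 0.0022.

Request:
move_arm(
  motion=[
    [0, 0, 0.0003, 0.0078, -0.0008, 0.0245, 0],
    [-0.0003, 0.0003, 0.0006, 0.0157, -0.0017, 0.049, 0],
    [-0.0003, 0.0003, 0.001, 0.0235, -0.0025, 0.0735, 0],
    [-0.0006, 0.0003, 0.001, 0.0313, -0.0033, 0.098, 0],
    [-0.0006, 0.0003, 0.0013, 0.039, -0.0042, 0.1225, 0],
    [-0.001, 0.0006, 0.0016, 0.0467, -0.005, 0.1467, 0],
    [-0.001, 0.0006, 0.0019, 0.055, -0.006, 0.1717, 0],
    [-0.0013, 0.0006, 0.0022, 0.0625, -0.0067, 0.1958, 0],
  ],
)

```text
clock: 7.25
eef_pos: [503.3, 42.7, 47.1]
tcp_rot: [-3.14, -1.272, 0.997]
contact_force: [0.2, -0.4, -0.2]
opening: 0.001
grasp_force: 0.0
```

```bash
cat >> h.py <<'E'
H=np.array([565,46,60]);sx=np.array([np.cos(.17),np.sin(.17),0]);sy=np.array([-np.sin(.17),np.cos(.17),0])
def pt(r,th,b=0): return H-sx*r*np.cos(th)+np.array([0,0,r*np.sin(th)])+sy*b
E
python3 - <<'E'
from h import *
p,R,s=now();print(p.round(1),s["contact_force"].round(1),s["clock"])
# rise along arc: tip point offset from plate ; plate normal below-side n=(sin th * -x ... )
c0=pt(70,.165);print("tab",c0,"tip rel tab",(p-c0).round(1))
q=s["qpos"];w=[]
for th in np.linspace(.2,1.25,8):
    n=-(sx*-np.sin(th)*-1*1+np.array([0,0,1])*np.cos(th)) # facing away under side: (-? )
    n=-(sx*np.sin(th)*1+np.array([0,0,np.cos(th)]))
    g=pt(70,th)+n*13+ (0,6,0); w.append((g,R)); q,e=ik(g,R,q);print(round(th,2),g.round(1),q.round(2),round(e,3))
rows(w,p,R)
E
```

```text
[503.3  42.7  47.1] [ 0.2 -0.4 -0.2] 7.25
tab [496.94607666  34.31807978  71.49766317] tip rel tab [  6.4   8.3 -24.4]
0.2 [494.8  40.   61.2] [-0.62  0.9   2.25  1.52  1.27 -1.57] 0.0
0.35 [495.8  40.1  71.8] [-0.62  0.87  2.25  1.52  1.27 -1.55] 0.0
0.5 [498.3  40.6  82.2] [-0.62  0.84  2.26  1.51  1.27 -1.52] 0.0
0.65 [502.3  41.2  92. ] [-0.61  0.82  2.26  1.51  1.28 -1.5 ] 0.0
0.8 [507.7  42.2 101.2] [-0.6   0.79  2.25  1.51  1.28 -1.47] 0.0
0.95 [514.4  43.3 109.4] [-0.59  0.77  2.25  1.52  1.28 -1.44] 0.0
1.1 [522.3  44.7 116.5] [-0.57  0.75  2.24  1.52  1.28 -1.41] 0.0
1.25 [531.1  46.2 122.3] [-0.56  0.74  2.22  1.53  1.27 -1.38] 0.0
[0.0, 0.0, 0.0, 0.0114, -0.0057, -0.0107, 0]
[0.0, 0.0, 0.0, 0.0217, -0.005, -0.0132, 0]
[0.0, 0.0, 0.0, 0.0322, -0.0031, -0.0146, 0]
[0.0, 0.0, 0.0, 0.0424, -0.0001, -0.0149, 0]
[0.0, 0.0, 0.0, 0.0522, 0.0039, -0.014, 0]
[0.0, 0.0, 0.0, 0.0614, 0.0089, -0.0121, 0]
[0.0, 0.0, 0.0, 0.0698, 0.0148, -0.009, 0]
[0.0, 0.0, 0.0, 0.0772, 0.0214, -0.005, 0]
```

```bash
cat >> h.py <<'E'
def arc(a,b,n,off=13,r=67,dy=6,R=None):
    p,R0,s=now();w=[]
    for th in np.linspace(a,b,n):
        g=pt(r,th,dy)-off*(sx*np.sin(th)+np.array([0,0,np.cos(th)]));w.append((g,R or R0))
    print("at",p.round(1),s["contact_force"].round(1),s["clock"],"to",g.round(1));rows(w,p,R0)
E
python3 - <<'E'
from h import *
arc(.15,.75,8)
E
```

```text
at [503.3  42.7  47.1] [ 0.2 -0.4 -0.2] 7.25 to [506.9  42.1  96.2]
[0.0, 0.0, 0.0, 0.008, -0.0043, -0.0082, 0]
[0.0, 0.0, 0.0, 0.0136, -0.0043, -0.0099, 0]
[0.0, 0.0, 0.0, 0.0192, -0.0039, -0.0113, 0]
[0.0, 0.0, 0.0, 0.025, -0.0032, -0.0123, 0]
[0.0, 0.0, 0.0, 0.0307, -0.0021, -0.013, 0]
[0.0, 0.0, 0.0, 0.0363, -0.0006, -0.0134, 0]
[0.0, 0.0, 0.0, 0.0419, 0.0012, -0.0134, 0]
[0.0, 0.0, 0.0, 0.0473, 0.0033, -0.013, 0]
```

To row units: 0.025 m / 0.6 = 0.0417, 0.0192 m / 0.6 = 0.032.

Request:
move_arm(
  motion=[
    [0, 0, 0, 0.0133, -0.0072, -0.0137, 0],
    [0, 0, 0, 0.0227, -0.0072, -0.0167, 0],
    [0, 0, 0, 0.032, -0.0067, -0.0188, 0],
    [0, 0, 0, 0.0417, -0.0053, -0.0205, 0],
  ],
)

```text
clock: 7.75
eef_pos: [498.0, 39.2, 73.9]
tcp_rot: [-3.136, -1.271, 0.992]
contact_force: [0.8, 0.9, -1.1]
opening: 0.001
grasp_force: 0.6
```

```bash
python3 - <<'E'
from h import *
arc(.5,1.1,8)
ims=[]
for n,(a,b,c,e) in dict(side=(140,240,250,400),top=(160,260,260,410)).items():
    p,d=grab_frame(n);ims.append(cv2.resize(p[a:b,c:e],None,fx=2.6,fy=2.6,interpolation=2))
cv2.imwrite("pics/s3.png",np.hstack(ims)[:,:,::-1])
E
```

```text
at [498.   39.2  73.9] [ 0.8  0.9 -1.1] 7.75 to [522.6  44.8 113.8]
[0.0, 0.0, 0.0, 0.0072, 0.0007, 0.0003, 0]
[0.0, 0.0, 0.0, 0.0129, 0.0021, 0.0, 0]
[0.0, 0.0, 0.0, 0.0184, 0.004, 0.0, 0]
[0.0, 0.0, 0.0, 0.0239, 0.0061, 0.0004, 0]
[0.0, 0.0, 0.0, 0.0291, 0.0085, 0.0012, 0]
[0.0, 0.0, 0.0, 0.0342, 0.0113, 0.0023, 0]
[0.0, 0.0, 0.0, 0.039, 0.0143, 0.0037, 0]
[0.0, 0.0, 0.0, 0.0435, 0.0176, 0.0055, 0]
```

View pics/s3.png

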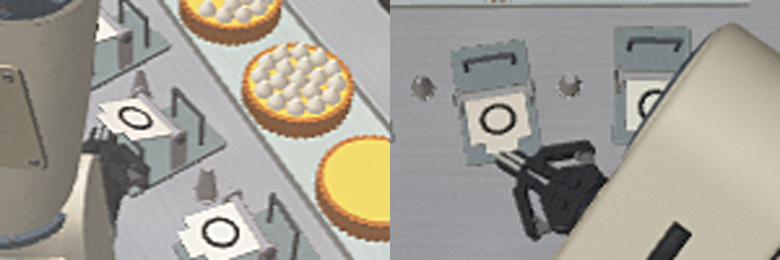

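The tag has lifted, with the finger under the tab at about (498,152) in the top crop, and the stand hasn't moved. I continue along the arc.

To row units: 0.0435 m / 0.6 = 0.0725, 0.039 m / 0.6 = 0.065.

Request:
move_arm(
  motion=[
    [0, 0, 0, 0.012, 0.0012, 0, 0],
    [0, 0, 0, 0.0215, 0.0033, 0, 0],
    [0, 0, 0, 0.0307, 0.0067, 0, 0],
    [0, 0, 0, 0.04, 0.01, 0.0007, 0],
    [0, 0, 0, 0.0483, 0.0142, 0.002, 0],
    [0, 0, 0, 0.0567, 0.0188, 0.0038, 0],
    [0, 0, 0, 0.065, 0.0238, 0.0062, 0],
    [0, 0, 0, 0.0725, 0.0293, 0.0092, 0],
  ],
)

```text
clock: 8.85
eef_pos: [522.7, 45.4, 113.6]
tcp_rot: [-3.134, -1.272, 0.991]
contact_force: [-0.0, 0.3, -1.0]
opening: 0.002
grasp_force: 0.6
```

```bash
python3 - <<'E'
from h import *
arc(1.17,1.6,6)
E
```

```text
at [522.7  45.4 113.6] [-0.   0.3 -1. ] 8.85 to [553.1  50.  127.4]
[0.0, 0.0, 0.0, 0.0035, 0.0031, 0.0011, 0]
[0.0, 0.0, 0.0, 0.0074, 0.0068, 0.0034, 0]
[0.0, 0.0, 0.0, 0.011, 0.0107, 0.006, 0]
[0.0, 0.0, 0.0, 0.0142, 0.0147, 0.0089, 0]
[0.0, 0.0, 0.0, 0.0169, 0.0188, 0.012, 0]
[0.0, 0.0, 0.0, 0.0192, 0.023, 0.0154, 0]
```

To row units: 0.023 m / 0.6 = 0.0383, 0.0192 m / 0.6 = 0.032.

Request:
move_arm(
  motion=[
    [0, 0, 0, 0.0058, 0.005, 0.0017, 0],
    [0, 0, 0, 0.0123, 0.0113, 0.0057, 0],
    [0, 0, 0, 0.0183, 0.0178, 0.01, 0],
    [0, 0, 0, 0.0237, 0.0245, 0.015, 0],
    [0, 0, 0, 0.0283, 0.0313, 0.02, 0],
    [0, 0, 0, 0.032, 0.0383, 0.0257, 0],
  ],
)

```text
clock: 9.6
eef_pos: [553.2, 50.1, 127.2]
tcp_rot: [-3.135, -1.272, 0.991]
contact_force: [-0.5, -0.9, -0.6]
opening: 0.002
grasp_force: 0.5
```

```bash
python3 - <<'E'
from h import *
arc(1.68,2.0,5)
ims=[]
for n,(a,b,c,e) in dict(side=(140,240,250,400),top=(160,260,260,410)).items():
    p,d=grab_frame(n);ims.append(cv2.resize(p[a:b,c:e],None,fx=2.6,fy=2.6,interpolation=2))
cv2.imwrite("pics/s4.png",np.hstack(ims)[:,:,::-1])
E
```

```text
at [553.2  50.1 127.2] [-0.5 -0.9 -0.6] 9.6 to [579.8  54.6 126.3]
[0.0, 0.0, 0.0, 0.0018, 0.0039, 0.0032, 0]
[0.0, 0.0, 0.0, 0.0032, 0.0079, 0.0066, 0]
[0.0, 0.0, 0.0, 0.0041, 0.0119, 0.0102, 0]
[0.0, 0.0, 0.0, 0.0045, 0.0159, 0.0139, 0]
[0.0, 0.0, 0.0, 0.0046, 0.0199, 0.0177, 0]
```

View pics/s4.png

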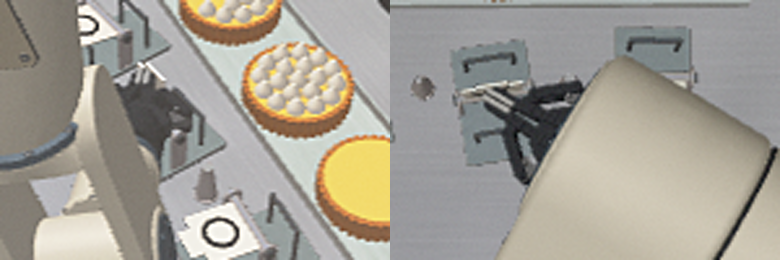

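The plate is now about upright (edge-on at (490,85) in the top crop), and the stand is unmoved. I push slightly past vertical, then back off to change to a vertical tool.

To row units: 0.02 m / 0.6 = 0.0333, 0.0177 m / 0.6 = 0.0295.

Request:
move_arm(
  motion=[
    [0, 0, 0, 0.003, 0.0067, 0.0053, 0],
    [0, 0, 0, 0.0053, 0.0133, 0.011, 0],
    [0, 0, 0, 0.0067, 0.02, 0.017, 0],
    [0, 0, 0, 0.0075, 0.0267, 0.0233, 0],
    [0, 0, 0, 0.0077, 0.0333, 0.0295, 0],
    [0, 0, 0, 0.0077, 0.0333, 0.0295, 0],
  ],
)

```text
clock: 10.45
eef_pos: [579.9, 54.6, 126.2]
tcp_rot: [-3.135, -1.272, 0.992]
contact_force: [0.2, 0.8, 0.4]
opening: -0.001
grasp_force: 0.0
```

```bash
python3 - <<'E'
from h import *
p,R,s=now();T=target(.17,1.35)*Rz(np.pi)
print((R.inv()*T).as_rotvec(),(R.inv()*target(.17,1.35)).as_rotvec())
plan([470,0,210],R,6)
for fl in(0,1):
    print(ik(np.array([545,45,150]),target(.17,1.35)*Rz(np.pi*fl),s["qpos"]), ik(np.array([635,58,75]),target(.17,1.2)*Rz(np.pi*fl),s["qpos"]))
E
```

```text
[-0.58893555 -0.98712688  0.63432545] [ 1.22118876 -0.72858059 -2.10819281]
from [579.9  54.6 126.2] q [-0.5   0.73  2.13  1.55  1.27 -1.27] F [0.2 0.8 0.4] t 10.45 turn 0.0
pred q [-0.74  0.51  2.28  1.31  1.35 -1.21] err 0.0
[-0.0, 0.0, 0.0, 0.0082, -0.0105, -0.0209, 0]
[-0.0, 0.0, 0.0, 0.0163, -0.021, -0.0418, 0]
[-0.0, 0.0, 0.0, 0.0245, -0.0315, -0.0627, 0]
[-0.0, 0.0, 0.0, 0.0326, -0.042, -0.0836, 0]
[-0.0, 0.0, 0.0, 0.0408, -0.0524, -0.1045, 0]
[-0.0, 0.0, 0.0, 0.0489, -0.0629, -0.1254, 0]
(array([ 0.06878499,  0.23676354,  2.04184183,  0.0368845 ,  0.64361144,
       -1.6990803 ]), np.float64(3.534464387833225e-12)) (array([ 0.07249693,  0.44364716,  2.00903846,  0.1118361 ,  0.32159033,
       -1.76785759]), np.float64(4.547473508864641e-15))
(array([0.06878499, 0.23676354, 2.04184183, 0.0368845 , 0.64361144,
       1.44251235]), np.float64(7.387939149339218e-12)) (array([0.07249693, 0.44364716, 2.00903846, 0.1118361 , 0.32159033,
       1.37373507]), np.float64(2.2737367544323206e-15))
```

To row units: -0.125 m / 0.6 = -0.2083, -0.105 m / 0.6 = -0.175.

Request:
move_arm(
  motion=[
    [0, 0, 0, 0.0133, -0.0175, -0.035, 0],
    [0, 0, 0, 0.0267, -0.035, -0.07, 0],
    [0, 0, 0, 0.0408, -0.0525, -0.105, 0],
    [0, 0, 0, 0.0542, -0.07, -0.14, 0],
    [0, 0, 0, 0.0683, -0.0867, -0.175, 0],
    [0, 0, 0, 0.0817, -0.105, -0.2083, 0],
  ],
)

```text
clock: 11.2
eef_pos: [469.3, 0.0, 210.6]
tcp_rot: [-3.135, -1.272, 0.991]
contact_force: [0.7, -0.1, -0.1]
opening: 0.002
grasp_force: 0.0
```

```bash
python3 - <<'E'
from h import *
plan([500,35,240],target(.17,1.5),16)
E
```

```text
from [469.3   0.  210.6] q [-0.76  0.5   2.26  1.29  1.36 -1.19] F [ 0.7 -0.1 -0.1] t 11.2 turn 2.5
pred q [ 0.06  0.11  1.93  0.01  1.03 -1.68] err 0.0
[0.085, -0.041, -0.124, 0.0026, 0.0004, 0.0022, 0]
[0.17, -0.083, -0.249, 0.0052, 0.0008, 0.0044, 0]
[0.255, -0.124, -0.373, 0.0078, 0.0013, 0.0066, 0]
[0.341, -0.165, -0.498, 0.0104, 0.0017, 0.0088, 0]
[0.426, -0.207, -0.622, 0.013, 0.0021, 0.011, 0]
[0.511, -0.248, -0.747, 0.0156, 0.0025, 0.0133, 0]
[0.596, -0.289, -0.871, 0.0182, 0.003, 0.0155, 0]
[0.681, -0.331, -0.996, 0.0208, 0.0034, 0.0177, 0]
[0.766, -0.372, -1.12, 0.0235, 0.0038, 0.0199, 0]
[0.852, -0.413, -1.245, 0.0261, 0.0042, 0.0221, 0]
[0.937, -0.454, -1.369, 0.0287, 0.0047, 0.0243, 0]
[1.022, -0.496, -1.494, 0.0313, 0.0051, 0.0265, 0]
[1.107, -0.537, -1.618, 0.0339, 0.0055, 0.0287, 0]
[1.192, -0.578, -1.743, 0.0365, 0.0059, 0.0309, 0]
[1.277, -0.62, -1.867, 0.0391, 0.0064, 0.0331, 0]
[1.363, -0.661, -1.992, 0.0417, 0.0068, 0.0353, 0]
```

To row units: 0.021 m / 0.6 = 0.035, 0.013 m / 0.6 = 0.0217, -0.996 rad / 3.1416 = -0.317.

Request:
move_arm(
  motion=[
    [0.0271, -0.0131, -0.0395, 0.005, 0, 0.0033, 0],
    [0.0541, -0.0264, -0.0793, 0.0083, 0.0017, 0.0067, 0],
    [0.0812, -0.0395, -0.1187, 0.0133, 0.0017, 0.0117, 0],
    [0.1085, -0.0525, -0.1585, 0.0167, 0.0033, 0.015, 0],
    [0.1356, -0.0659, -0.198, 0.0217, 0.0033, 0.0183, 0],
    [0.1627, -0.0789, -0.2378, 0.0267, 0.005, 0.0217, 0],
    [0.1897, -0.092, -0.2772, 0.03, 0.005, 0.0267, 0],
    [0.2168, -0.1054, -0.317, 0.035, 0.005, 0.03, 0],
  ],
)

```text
clock: 12.2
eef_pos: [485.0, 18.4, 224.8]
tcp_rot: [2.616, -0.532, 2.446]
contact_force: [-0.5, 1.3, 0.8]
opening: -0.003
grasp_force: 0.0
```

```bash
python3 - <<'E'
from h import *
plan([500,35,220],target(.17,1.5),8)
E
```

```text
from [485.   18.4 224.8] q [-0.41  0.33  1.91  0.67  1.33 -1.45] F [-0.5  1.3  0.8] t 12.2 turn 1.25
pred q [ 0.06  0.13  1.96  0.01  0.98 -1.68] err 0.0
[0.085, -0.041, -0.124, -0.0004, 0.0022, 0.0018, 0]
[0.17, -0.082, -0.248, -0.0008, 0.0044, 0.0036, 0]
[0.254, -0.124, -0.372, -0.0012, 0.0066, 0.0054, 0]
[0.339, -0.165, -0.496, -0.0016, 0.0087, 0.0072, 0]
[0.424, -0.206, -0.62, -0.002, 0.0109, 0.009, 0]
[0.509, -0.247, -0.744, -0.0024, 0.0131, 0.0109, 0]
[0.594, -0.288, -0.868, -0.0028, 0.0153, 0.0127, 0]
[0.678, -0.329, -0.992, -0.0032, 0.0175, 0.0145, 0]
```

To row units: 0.0175 m / 0.6 = 0.0292, 0.0145 m / 0.6 = 0.0242, -0.992 rad / 3.1416 = -0.3158.

Request:
move_arm(
  motion=[
    [0.0271, -0.0131, -0.0395, 0, 0.0033, 0.0033, 0],
    [0.0541, -0.0261, -0.0789, -0.0017, 0.0067, 0.0067, 0],
    [0.0809, -0.0395, -0.1184, -0.0017, 0.0117, 0.0083, 0],
    [0.1079, -0.0525, -0.1579, -0.0033, 0.015, 0.0117, 0],
    [0.135, -0.0656, -0.1974, -0.0033, 0.0183, 0.015, 0],
    [0.162, -0.0786, -0.2368, -0.0033, 0.0217, 0.0183, 0],
    [0.1891, -0.0917, -0.2763, -0.005, 0.025, 0.0217, 0],
    [0.2158, -0.1047, -0.3158, -0.005, 0.0292, 0.0242, 0],
  ],
)

```text
clock: 13.2
eef_pos: [499.8, 35.2, 220.1]
tcp_rot: [3.141, 0.07, -2.971]
contact_force: [-0.7, 0.2, -0.3]
opening: -0.003
grasp_force: 0.0
```

```bash
python3 - <<'E'
from h import *
z=np.load("top0.npz")
for n in("top","side"):
    p,d=grab_frame(n);W=cloud(n,d);hsv=cv2.cvtColor(p,cv2.COLOR_RGB2HSV)
    m=(hsv[...,2]>190)&(hsv[...,1]<30)&(abs(W[...,0]-590)<50)&(abs(W[...,1]-50)<40)&(W[...,2]>62)
    Q=W[m];L=(Q-H)@sx;print(n,m.sum(),np.degrees(np.pi-np.arctan2(np.median(Q[:,2]-60),np.median(L))) if len(Q) else "", Q.max(0).round() if len(Q) else "")
T=target(.17,1.5)
# approach behind plate at theta 2.0: off 28 then arc
g=pt(66,1.95)-30*(sx*np.sin(1.95)+np.array([0,0,np.cos(1.95)]));plan(g,T,6)
E
```

```text
top 0  
side 137 105.98808067363836 [592.  81. 138.]
from [498.9  36.2 220. ] q [ 0.06  0.13  1.95  0.01  0.99 -1.68] F [0.4 0.1 0.4] t 13.3 turn 0.0
pred q [ 0.08  0.35  1.91  0.01  0.81 -1.67] err 0.0
[0.0, -0.0, 0.0, -0.0095, -0.0003, 0.0153, 0]
[0.001, -0.0, 0.0, -0.019, -0.0006, 0.0306, 0]
[0.001, -0.001, 0.0, -0.0285, -0.0009, 0.0459, 0]
[0.001, -0.001, 0.0, -0.0381, -0.0012, 0.0612, 0]
[0.002, -0.001, 0.0, -0.0476, -0.0015, 0.0765, 0]
[0.002, -0.001, 0.0, -0.0571, -0.0018, 0.0918, 0]
```

```bash
cat >> h.py <<'E'
def arc2(a,b,n,back=0,r=64,extra=0):
    p,R0,s=now();w=[]
    for th in np.linspace(a,b,n):
        g=pt(r,th)-2*(sx*np.sin(th)+np.array([0,0,np.cos(th)]))-(11+back)*sx-[0,0,extra];w.append((g,target(.17,1.5)))
    print("at",p.round(1),s["contact_force"].round(1),s["clock"],"to",g.round(1));rows(w,p,R0);return g
E
python3 - <<'E'
from h import *
g=arc2(1.85,1.85,1,back=15);plan(g,target(.17,1.5),6)
E
```

```text
at [498.9  36.2 220. ] [0.4 0.1 0.4] 13.3 to [554.9  44.3 122.1]
[0.002, -0.001, 0.0, -0.0495, -0.0018, 0.1017, 0]
from [498.9  36.2 220. ] q [ 0.06  0.13  1.95  0.01  0.99 -1.68] F [0.4 0.1 0.4] t 13.3 turn 0.0
pred q [ 0.08  0.35  1.93  0.01  0.79 -1.67] err 0.0
[0.0, -0.0, 0.0, -0.0083, -0.0003, 0.0169, 0]
[0.001, -0.0, 0.0, -0.0165, -0.0006, 0.0339, 0]
[0.001, -0.001, 0.0, -0.0248, -0.0009, 0.0508, 0]
[0.001, -0.001, 0.0, -0.033, -0.0012, 0.0678, 0]
[0.002, -0.001, 0.0, -0.0413, -0.0015, 0.0847, 0]
[0.002, -0.001, 0.0, -0.0495, -0.0018, 0.1017, 0]
```

To row units: 0.1015 m / 0.6 = 0.1692, -0.0495 m / 0.6 = -0.0825.

Request:
move_arm(
  motion=[
    [0, 0, 0, -0.0133, 0, 0.0283, 0],
    [0, 0, 0, -0.0275, 0, 0.0567, 0],
    [0, 0, 0, -0.0417, -0.0017, 0.085, 0],
    [0, 0, 0, -0.055, -0.0017, 0.1133, 0],
    [0, 0, 0, -0.0683, -0.0025, 0.1417, 0],
    [0, 0, 0, -0.0825, -0.0033, 0.1692, 0],
  ],
)

```text
clock: 14.05
eef_pos: [556.4, 42.8, 120.8]
tcp_rot: [3.138, 0.069, -2.976]
contact_force: [-1.0, -0.6, 0.6]
opening: 0.0
grasp_force: 0.0
```

```bash
python3 - <<'E'
from h import *
arc2(1.85,2.5,8)
E
```

```text
at [556.4  42.8 120.8] [-1.  -0.6  0.6] 14.05 to [603.5  52.6  99.9]
[0.003, -0.002, -0.004, -0.0137, 0.0018, -0.0003, 0]
[0.003, -0.002, -0.004, -0.0193, 0.0018, 0.0018, 0]
[0.003, -0.002, -0.004, -0.0246, 0.0018, 0.0044, 0]
[0.003, -0.002, -0.004, -0.0297, 0.0018, 0.0075, 0]
[0.003, -0.002, -0.004, -0.0345, 0.0018, 0.0111, 0]
[0.003, -0.002, -0.004, -0.0389, 0.0019, 0.0151, 0]
[0.003, -0.002, -0.004, -0.0429, 0.0019, 0.0195, 0]
[0.003, -0.002, -0.004, -0.0465, 0.0019, 0.0242, 0]
```

Request:
move_arm(
  motion=[
    [0, 0, 0, -0.0117, 0.0017, 0, 0],
    [0, 0, 0, -0.0228, 0.003, 0, 0],
    [0, 0, 0, -0.0322, 0.003, 0.003, 0],
    [0, 0, 0, -0.041, 0.003, 0.0073, 0],
    [0, 0, 0, -0.0495, 0.003, 0.0125, 0],
    [0, 0, 0, -0.0575, 0.003, 0.0183, 0],
    [0, 0, 0, -0.065, 0.0032, 0.025, 0],
    [0, 0, 0, -0.0775, 0.0032, 0.04, 0],
  ],
)

```text
clock: 15.05
eef_pos: [603.6, 52.7, 101.3]
tcp_rot: [3.138, 0.07, -2.976]
contact_force: [-0.8, 0.5, 1.2]
opening: -0.002
grasp_force: 0.5
```

```bash
python3 - <<'E'
from h import *
arc2(2.57,3.08,8)
E
```

```text
at [603.6  52.7 101.3] [-0.8  0.5  1.2] 15.05 to [617.   54.9  65.9]
[0.003, -0.001, -0.004, -0.0022, -0.0001, 0.0052, 0]
[0.003, -0.001, -0.004, -0.0045, -0.0001, 0.0093, 0]
[0.003, -0.001, -0.004, -0.0064, -0.0001, 0.0135, 0]
[0.003, -0.001, -0.004, -0.008, -0.0001, 0.0179, 0]
[0.003, -0.001, -0.004, -0.0093, -0.0001, 0.0224, 0]
[0.003, -0.001, -0.004, -0.0102, -0.0001, 0.027, 0]
[0.003, -0.001, -0.004, -0.0108, -0.0001, 0.0316, 0]
[0.003, -0.001, -0.004, -0.0111, -0.0001, 0.0362, 0]
```

To row units: 0.0362 m / 0.6 = 0.0603, 0.0316 m / 0.6 = 0.0527.

Request:
move_arm(
  motion=[
    [0, 0, 0, -0.0037, 0, 0.0087, 0],
    [0, 0, 0, -0.0075, 0, 0.0155, 0],
    [0, 0, 0, -0.0107, 0, 0.0225, 0],
    [0, 0, 0, -0.0133, 0, 0.03, 0],
    [0, 0, 0, -0.0155, 0, 0.0373, 0],
    [0, 0, 0, -0.017, 0, 0.045, 0],
    [0, 0, 0, -0.018, 0, 0.0527, 0],
    [0, 0, 0, -0.0183, 0, 0.0603, 0],
  ],
)

```text
clock: 16.05
eef_pos: [616.3, 55.0, 65.8]
tcp_rot: [3.138, 0.07, -2.975]
contact_force: [0.9, -0.5, 0.9]
opening: -0.0
grasp_force: 0.4
```

Request:
move_arm(
  motion=[
    [0, 0, 0, 0, 0, 0.0017, 0],
    [0, 0, 0, 0, 0, 0.0033, 0],
    [0, 0, 0, 0, 0, 0.005, 0],
    [0, 0, 0, 0, 0, 0.005, 0],
  ],
)

```text
clock: 16.55
eef_pos: [616.3, 55.0, 63.1]
tcp_rot: [3.138, 0.069, -2.975]
contact_force: [0.1, -0.3, 0.0]
opening: 0.001
grasp_force: 0.0
```

To row units: 0.001 m / 0.6 = 0.0017.

Request:
move_arm(
  motion=[
    [0, 0, 0, 0, 0, 0.0017, 0],
    [0, 0, 0, 0, 0, 0.0017, 0],
  ],
)

```text
clock: 16.8
eef_pos: [616.5, 55.0, 62.4]
tcp_rot: [3.138, 0.069, -2.976]
contact_force: [-1.8, -0.2, 4.9]
opening: 0.004
grasp_force: 2.2
```

To row units: 0.001 m / 0.6 = 0.0017.

Request:
move_arm(
  motion=[
    [0, 0, 0, 0, 0, 0.0017, 0],
    [0, 0, 0, 0, 0, 0.0017, 0],
  ],
)

```text
clock: 17.05
eef_pos: [616.6, 55.0, 62.2]
tcp_rot: [3.138, 0.07, -2.975]
contact_force: [-4.9, -0.1, 13.0]
opening: -0.003
grasp_force: 6.5
```

It's on the stop (13 N), so I lift off.

To row units: -0.2 m / 0.6 = -0.3333, -0.19 m / 0.6 = -0.3167.

Request:
move_arm(
  motion=[
    [0, 0, 0, 0, 0, -0.0067, 0],
    [0, 0, 0, 0, 0, -0.0333, 0],
    [0, 0, 0, 0.0167, 0, -0.0833, 0],
    [0, 0, 0, 0.05, 0, -0.15, 0],
    [0, 0, 0, 0.1, 0, -0.2167, 0],
    [0, 0, 0, 0.1667, 0, -0.2667, 0],
    [0, 0, 0, 0.25, 0, -0.3167, 0],
    [0, 0, 0, 0.3333, 0, -0.3333, 0],
  ],
)

```text
clock: 18.05
eef_pos: [405.6, 18.9, 249.0]
tcp_rot: [3.139, 0.073, -2.975]
contact_force: [-0.1, 0.4, 1.0]
opening: 0.003
grasp_force: 0.0
```

```bash
python3 - <<'E'
from h import *
print(now()[2]["contact_force"].round(1),now()[0])
ims=[]
for n,(a,b,c,e) in dict(side=(110,260,240,390),top=(110,260,220,370)).items():
    p,d=grab_frame(n);ims.append(cv2.resize(p[a:b,c:e],None,fx=2.6,fy=2.6,interpolation=2))
    W=cloud(n,d);hsv=cv2.cvtColor(p,cv2.COLOR_RGB2HSV)
    m=(hsv[...,2]>190)&(hsv[...,1]<30)&(abs(W[...,0]-605)<45)&(abs(W[...,1]-52)<42)&(W[...,2]>50)
    m=cv2.erode(m.astype(np.uint8),np.ones((3,3)))>0
    Q=W[m]
    if len(Q)>10: print(n,len(Q),Q.mean(0).round(1),np.linalg.lstsq(np.c_[Q[:,:2]-Q[:,:2].mean(0),np.ones(len(Q))],Q[:,2],rcond=None)[0].round(3))
cv2.imwrite("pics/s5.png",np.hstack(ims)[:,:,::-1])
E
```

```text
[-0.1  0.4  1. ] [405.64784026  18.9475413  249.01093867]
side 144 [603.8  48.   62.4] [ 7.0000e-03 -1.8000e-02  6.2418e+01]
top 231 [605.5  51.6  61.9] [ 3.0000e-03 -2.0000e-03  6.1913e+01]
```

View pics/s5.png

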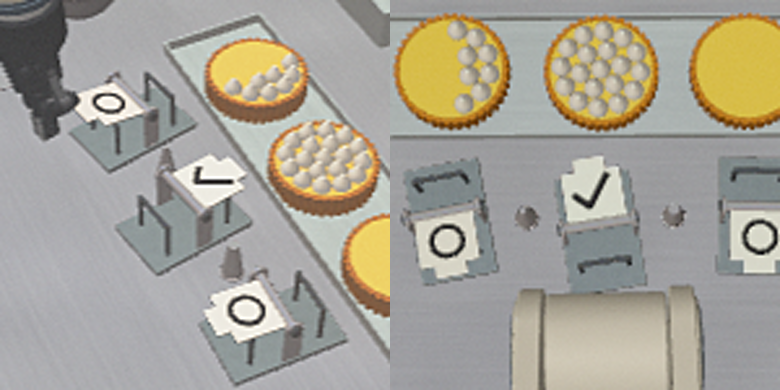

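The tick is up at (590,190) in the top crop. The plate is level (slope under 0.01) at z 62, and the other two tags still show rings. I hand it in.

```bash
python3 -c "
from rig import order;print(order.sign_off())"
```

```text
the job is handed in; nothing more can be done
None
```

The middle tart is the finished one; its tag now lies flat on the far side showing the tick, with its stand, the other two tags and everything else left where they were, and the job is handed in at about 18 s on the robot's clock.

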